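# Shut the bento lid and snap the vent cap on

## Robot

A 6-joint arm with a two-finger parallel gripper is mounted at the origin on the work surface. World frame = base frame: x ahead of the robot, y to its left, z up, the work surface at z = 0. Lengths are in m, angles in degrees, forces in N, time in s.
With the tool pointing down it reaches from about 0.3 to 0.75 m from the base axis. Payload 8.5 kg.
Tool frame: the origin (TCP) lies midway between the tips of the shut fingers; the grasp point (between the pads) lies 19 mm behind it; z points along the fingers, y is the direction in which the jaws open and shut (so a half turn about z gives the same grasp; the last joint's range is limited). The gripper opens to 85 mm and grips with 20 to 120 N. Pads are 22 mm wide; open, the fingers measure 114 mm over their backs; the gripper's body (76 mm by 85 mm) begins 54 mm behind the grasp point. The pads swing forward as they close: fully open they stand 13 mm farther back than shut.
Start: joints at [60.831, 21.807, 74.336, -0, 83.858, -12.336], TCP at [0.159, 0.526, 0.231] pointing down, gripper open.
Joint ranges: [-178.18, 178.18], [-50.72, 133.34], [12.68, 142.11], [-81.47, 261.47], [9.98, 163.14], [-165.26, 165.26]. Speed limits (degrees/s): [136.94, 136.94, 180, 180, 180, 180].

## Interface

Orientations are given as a 3x3 rotation matrix whose columns are the frame's x, y, z axes.
In Python, from rig import env, viewer, ticket gives the robot as it stands. The module is installed in compiled form; this text tells all that it offers.
- The arm moves only by the shell command python3 -m pendant 'ROWS' [FORCE]. ROWS is JSON, a list of rows, each a list of 3 entries, a list of its own where there are three numbers: the shift along the world's x, y, z in mm, then the turn about the world's z in rad, then the opening, from -1 (shut) to 1 (fully open). A call has 1 to 12 rows; each row shifts and turns the pose as measured when the row begins; what a row does not reach is not made up. A row lasts 1/8 s, in which the tool goes at most 62.5 mm and 10.7 degrees, less where a joint would pass 70% of its speed; a pose out of reach is approached as far as the arm can. A call with a gripper value outside its range is refused whole. The fingers move at their own pace and stop on an object; FORCE is the grip in N (left out, the last holds). Time passes only in rows, so rows that do not move let the fingers close. It gives the time, the measured TCP pose, the force and the opening at its end, in the units of the state.
- env.observe(): the state, without advancing time (a new reading comes with each control period).
- viewer.get_image(name): name is "side" or "top" or "wrist"; returns (picture, depth): 400x640x3 uint8, red, green, blue; 400x640 float32, m along the optical axis (not along the pixel's ray), 0 where there is no reading.
- viewer.camera_params(name): a dict with "fx", "fy", "cx", "cy" (pixels), "rvec" (rotation vector, rad) and "tvec" (3), from world to camera coordinates, as OpenCV has them; the wrist camera has in their place "T_tool_cam" (4x4, takes a point from camera to tool coordinates, whose origin is the TCP and whose axes are the flange's). Camera axes: x right, y down, z forward; pixel columns grow to the right and rows downward; lengths in m; the calibration is good to about 2 mm. A picture is of the moment at which its call begins: read the wrist's pose just before it. camera_params takes no time and is no camera call.
- ticket.close_job(): hands the job in, once; it reports no verdict.
The state is a dict: "time_s": time; "q": joint angles; "qvel": joint speeds; "joint_efforts": joint torques, N m; "position": TCP position; "tool_rot": TCP orientation; "ft_force": force on the tool from outside, world axes, zero at the start; "wrist_torque": the same for the moment, N m; "grip_width": finger opening in m.
Only numpy, scipy, OpenCV 4.12 (cv2) and the standard library are available. Lean on these libraries where they do the work, as an engineer would, in place of code of your own. Each camera call takes 0.05 s, during which the arm holds its last target. There are 200 camera calls.

## Task

Close up the washed bento: lower its hinged lid until it lies shut on the box, then take the small ribbed vent cap from the counter, set it mouth down over the vent stud on the lid and press it straight down until it clicks and sits fully home. Do not let up after the click: finish with the gripper still pressing the cap firmly down on its seat. Leave the other things on the counter where they are.

Things in the scene. Friction and masses are not known exactly. Their poses are not given: they have to be found in the camera images.
- lid_angle (a joint): Angle of the bento's lid, rad: 0 = shut flat on the box, growing as it opens upward; starts half open, 0.7 to 1.3. The hinge is stiff: the lid stays where it is left and takes 1 to 2 N at its free edge to move. The bento (clear box of two stacked tiers, 120 mm deep, 180 mm wide, 196 mm over its side clips) does not slide.
- lid: The bento's lid. Origin on its hinge axis, at the middle of the box's far side, level with the lid's underside. Turns with the lid about its y, which runs along the hinge; -x points from the hinge to the lid's free front edge, z is the outward normal of the upper face (up when shut). The plate is 7 mm thick; shut, its upper face is 106 mm above the counter.
- lid_edge (a point): Middle of the lid's free front edge on its upper face, 125 mm from the hinge, same axes as lid. The lid is a plate 126 by 188 mm and 7 mm thick, with a grey frame 22 mm wide round a clear panel; a thumb tab 44 mm wide sticks out 14 mm beyond this edge.
- vent (a point): Steam vent mid-lid: a round flange 46 mm across, 3 mm above the lid, carrying a stud. This point is the centre of the flange's top (the seat, 109 mm above the counter when shut), 64 mm from the hinge; z along the stud, up when shut. The stud is 16 mm across, 15 mm high, the top 5 mm tapering to 9 mm; six small sprung beads stand out 3 mm round it, 7 mm above the seat.
- cap: Loose vent cap: ribbed black plastic cup, mouth down, 34 mm across, 22 mm high, about 15 g. Origin at the centre of its mouth, z up through its closed top. An 18 mm wide snap lip in the mouth meets the beads with the mouth 8 mm above the seat; resistance climbs to about 10 N, drops as the lip passes (5 mm above), then the mouth lands on the seat and stays. Pushed off its centre it cocks and jams.
- cap_center (a point): Centre of the vent cap, half-way up, 11 mm above its mouth: the point to grasp. Clicked home, this point is 11 mm above the vent's seat, on the stud's axis.
- screw_cap: Bystander: the flask's screw cap, black, 52 mm across and only 16 mm high, loose on the counter; not the vent cap. Origin at the centre of its underside.
- flask: Bystander: steel drinking flask without its cap, 72 mm across, 185 mm high, loose. Origin at the centre of its underside.
- cup: Bystander: white ceramic cup, 80 mm across the rim, 85 mm high, loose. Origin at the centre of its underside.
- bookmark: Bystander: flat stainless steel bookmark shaped like a spoon, 137 mm long (along its x), 26 mm at the widest, 3 mm thick, lying loose. Origin on its underside, near the middle.
- binder_clip: Bystander: green binder clip 41 mm wide with steel wire arms, 16 mm high, lying loose. Origin on its underside.
- chopstick_case: Bystander: grey chopstick case 215 by 30 by 20 mm lying loose behind the bento, long side along its x. Origin at the centre of its underside.
- pen_tray_top (a point): Bystander: middle of the top edge of the front panel of the red tilt-out pen bin (108 mm wide, 115 mm high, fixed to the counter); the tray tilts out towards the robot.

How it is judged (in metres and radians):
On the way, in this order (a step that is already met when the one before it is completed fails the run):
1. the lid lies shut on the box (within 0.03 rad) (value of joint lid_angle below 0.03 rad), for 0.2 s.
2. the cap has clicked over the beads and sits home on the vent's seat (value of joint lid_angle below 0.03 rad and z of cap_center in the frame of vent below 0.0135 m and horizontal distance between cap_center and vent below 0.003 m and angle between the z axis of cap and the z axis of vent, either way round below 0.12 rad), for 0.2 s.
At the end, for the whole second after the job is handed in: Through the last second: lid shut (under 0.03 rad), cap on the vent (mouth within 2.5 mm of the seat, centre within 3 mm of the stud axis, tilt under 0.12 rad) and still pressed: over 2 N between gripper and cap and between cap and lid (all of step 2 and z of cap in the frame of vent below 0.0025 m and contact force between any of the fingers, the arm and cap above 2 N and contact force between cap and lid above 2 N); the arm keeps its last pose, push and grip.
It fails at once if a bystander is pushed more than 30 mm, or the cup or flask is tipped (distance of any of screw_cap, flask, cup, bookmark, binder_clip, chopstick_case, pen_tray_top from where it was at the start of the episode above 0.03 m or angle between any of cup, flask's own z axis and vertical above 0.3 rad).
It also fails if it takes over 54 s, if anything falls off the work surface, if the arm or the gripper's body presses on something with over 40 N, if the wrist force passes 120 N, or if a joint passes its speed limit or range.

## Working session

There is one attempt and no reset: what is moved stays moved. The work goes in short steps, Python scripts to look and compute and a shell command to move; the robot and the scene stay as the last step left them, time stands still between calls to the robot, and variables do not carry over. Pictures are saved under pics/ and viewed, about 8 in all and at most 12, crops included, and the job is handed in when it is done.

```bash
mkdir -p pics; cat > h.py <<'E'
import numpy as np, cv2
from rig import env, viewer, ticket
def cam(n):
    p=viewer.camera_params(n)
    if 'T_tool_cam' in p:
        s=env.observe(); T=np.eye(4); T[:3,:3]=s['tool_rot']; T[:3,3]=s['position']; T=T@np.array(p['T_tool_cam'])
    else:
        R=cv2.Rodrigues(np.array(p['rvec'],float))[0]; T=np.eye(4); T[:3,:3]=R.T; T[:3,3]=-R.T@np.array(p['tvec'],float).ravel()
    return p,T
def shot(n,f=None):
    p,T=cam(n); im,d=viewer.get_image(n)
    if f: cv2.imwrite('pics/'+f,im[:,:,::-1])
    return im,d,p,T
def plane(u,v,z,p,T):
    r=T[:3,:3]@np.array([(u-p['cx'])/p['fx'],(v-p['cy'])/p['fy'],1]); return T[:3,3]+r*(z-T[2,3])/r[2]
def cloud(d,p,T):
    v,u=np.mgrid[:d.shape[0],:d.shape[1]]
    c=np.stack([(u-p['cx'])/p['fx']*d,(v-p['cy'])/p['fy']*d,d],-1)
    w=c@T[:3,:3].T+T[:3,3]; w[d<=0]=np.nan; return w
E
python3 - <<'E'
from h import *
a=[]
for n in('top','side'):
    im,d,p,T=shot(n,n+'0.png'); np.savez('pics/'+n,im=im,d=d,T=T); print(n,p['fx'],T[:3,3].round(3),T[:3,2].round(2))
print(env.observe())
E
```

```text
top 436.2693307980018 [ 0.539 -0.005  1.218] [ 0.07  0.01 -1.  ]
side 388.4129735717805 [0.202 0.551 0.813] [ 0.38 -0.57 -0.73]
{'time_s': 0.1, 'q': array([ 6.08296819e+01,  2.18379810e+01,  7.43798147e+01, -7.02569039e-05,
        8.38585475e+01, -1.23348267e+01]), 'qvel': array([-0.05250901, -0.00488539, -0.0497639 , -0.10560192,  0.08519715,
       -0.01125554]), 'joint_efforts': array([ 4.39880183e-03, -4.49216259e+01, -2.31660265e+01, -9.37802974e-05,
        3.64763444e-03, -1.66136749e-05]), 'position': array([0.1591545 , 0.52619099, 0.23076905]), 'tool_rot': array([[-9.57140222e-01,  2.89624197e-01, -6.48376579e-04],
       [ 2.89624784e-01,  9.57139556e-01, -1.16404721e-03],
       [ 2.83450633e-04, -1.30194233e-03, -9.99999112e-01]]), 'ft_force': array([-0.27388576, -0.59036628,  1.44371004]), 'wrist_torque': array([ 0.01672924,  0.0596517 , -0.01050612]), 'grip_width': 0.0854997557443096}
```

View pics/top0.png

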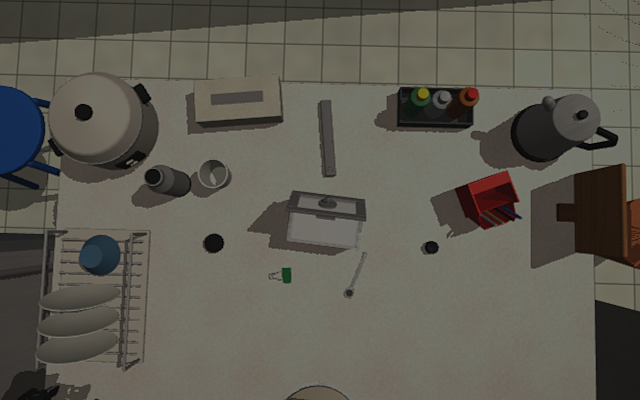

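View pics/side0.png

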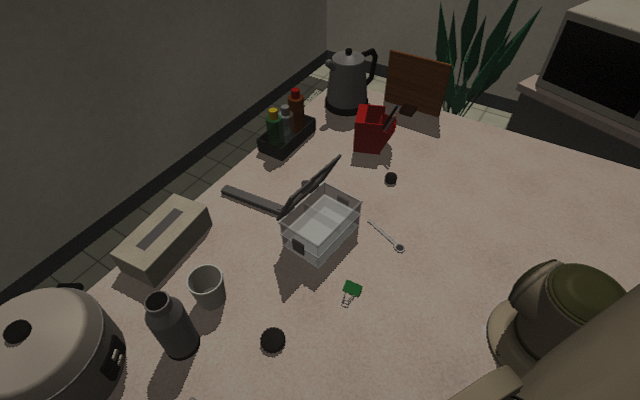

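The top view shows the bento at about (327,220) with the hinge away from the robot. The vent cap is at (431,247), the wide screw cap at (214,243), the clip at (284,275) and the bookmark at (355,275). The side view agrees: vent cap at (391,178), lid half open at (310,185).

```bash
python3 - <<'E'
from h import *
for n,box in(('top',(410,455,230,265)),('side',(375,408,165,192))):
    z=np.load('pics/'+n+'.npz'); p,_=cam(n);T=z['T'];im=z['im'];d=z['d'];w=cloud(d,p,T)
    x0,x1,y0,y1=box; g=im[y0:y1,x0:x1].max(-1); m=(g<55).astype(np.uint8)
    k,l,st,c=cv2.connectedComponentsWithStats(m)
    for i in range(1,k):
        if st[i,4]>15:
            cc=c[i]+[x0,y0]; ww=w[y0:y1,x0:x1][l==i]; top=ww[ww[:,2]>.017]
            print(n,st[i],cc,'ray@.015',plane(*cc,.015,p,T).round(4),'cloudtop',len(top), top.mean(0).round(4) if len(top) else '', np.ptp(top,axis=0).round(3) if len(top) else '')
    if n=='top':
        # bento/lid points
        b=w[180:260,270:380]; q=b.reshape(-1,3); q=q[q[:,2]>.05]
        print('z pct',np.percentile(q[:,2],[1,50,99]).round(3))
    # lid frame: grey pixels
    if n=='top':
        for v in range(186,256,5): print(v,[tuple((w[v,u]*1000).round()) for u in (292,300,327,350,362)])
E
python3 - <<'E'
import cv2
a=cv2.imread('pics/top0.png')[170:270,260:450];b=cv2.imread('pics/side0.png')[140:275,215:415]
a=cv2.resize(a,None,fx=4,fy=4,interpolation=2)[:, :760];cv2.imwrite('pics/topc.png',cv2.convertScaleAbs(a,alpha=1.6))
E
```

```text
top [ 15  11  14  13 141] [430.9787234  247.04964539] ray@.015 [ 0.4959 -0.2968  0.015 ] cloudtop 107 [ 0.4953 -0.2986  0.0212] [0.03  0.03  0.011]
z pct [0.05  0.098 0.224]
186 [(np.float64(655.0), np.float64(90.0), np.float64(-3.0)), (np.float64(655.0), np.float64(68.0), np.float64(3.0)), (np.float64(657.0), np.float64(-8.0), np.float64(-0.0)), (np.float64(659.0), np.float64(-72.0), np.float64(2.0)), (np.float64(660.0), np.float64(-106.0), np.float64(-1.0))]
191 [(np.float64(641.0), np.float64(90.0), np.float64(-0.0)), (np.float64(633.0), np.float64(61.0), np.float64(105.0)), (np.float64(643.0), np.float64(-8.0), np.float64(4.0)), (np.float64(645.0), np.float64(-73.0), np.float64(1.0)), (np.float64(646.0), np.float64(-106.0), np.float64(3.0))]
196 [(np.float64(617.0), np.float64(79.0), np.float64(139.0)), (np.float64(618.0), np.float64(59.0), np.float64(133.0)), (np.float64(621.0), np.float64(-8.0), np.float64(116.0)), (np.float64(631.0), np.float64(-73.0), np.float64(-0.0)), (np.float64(632.0), np.float64(-107.0), np.float64(-1.0))]
201 [(np.float64(602.0), np.float64(76.0), np.fl
[... 2636 characters left out ...]
oat64(85.0), np.float64(-4.0)), (np.float64(488.0), np.float64(63.0), np.float64(0.0)), (np.float64(490.0), np.float64(-12.0), np.float64(-0.0)), (np.float64(494.0), np.float64(-73.0), np.float64(54.0)), (np.float64(493.0), np.float64(-109.0), np.float64(3.0))]
251 [(np.float64(474.0), np.float64(84.0), np.float64(0.0)), (np.float64(474.0), np.float64(62.0), np.float64(-2.0)), (np.float64(476.0), np.float64(-13.0), np.float64(1.0)), (np.float64(478.0), np.float64(-77.0), np.float64(-1.0)), (np.float64(479.0), np.float64(-110.0), np.float64(0.0))]
side [ 10   8  12  12 111] [390.52252252 178.23423423] ray@.015 [ 0.4912 -0.2935  0.015 ] cloudtop 68 [ 0.4916 -0.2942  0.0222] [0.029 0.031 0.009]
```

View pics/topc.png

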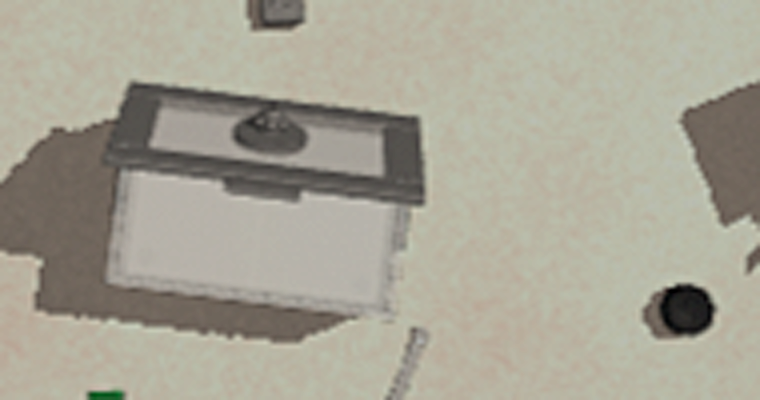

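The crop shows the lid frame, its far edge running from px (292.5,191.3) to (365,199.3). The free edge runs from (286.5,210.5) to (366,220.5), with the tab at (325.5,218) and the box front corners at (287,240.8) and (357,248.8).

```bash
python3 - <<'E'
from h import *
p,T=cam('top')
P=lambda u,v,z: plane(u,v,z,p,T)
fl,fr=P(287,240.8,.098),P(357,248.8,.098); hl,hr=P(292.5,191.3,.103),P(365,199.3,.103)
print('front',fl.round(3),fr.round(3),np.linalg.norm(fl-fr)); print('hinge',hl.round(3),hr.round(3),np.linalg.norm(hl-hr))
for z in(.2,.21,.22): print(z,P(286.5,210.5,z).round(3),P(366,220.5,z).round(3),np.linalg.norm(P(286.5,210.5,z)-P(366,220.5,z)).round(3))
for a,b in((fl,fr),(hl,hr)): print(np.degrees(np.arctan2(a[0]-b[0],a[1]-b[1])))
z=np.load('pics/top.npz'); w=cloud(z['d'],p,z['T'])
m=np.zeros((400,640),np.uint8); cv2.fillConvexPoly(m,np.array([[292,197],[296,197],[293,208],[289,208]]),1); cv2.fillConvexPoly(m,np.array([[357,205],[364,205],[364,216],[357,216]]),1)
q=w[m>0]; q=q[q[:,2]>.1]; c=q.mean(0); n=np.linalg.svd(q-c)[2][2]; n*=np.sign(n[2]); r=(q-c)@n
print(len(q),c.round(3),n.round(3),r.std(),'angle',np.arctan2(np.hypot(*n[:2]),n[2]), 'yaw',np.degrees(np.arctan2(n[1],n[0])))
E
```

```text
front [0.505 0.091 0.098] [ 0.489 -0.088  0.098] 0.17995256053040468
hinge [0.631 0.08  0.103] [ 0.616 -0.106  0.103] 0.18692729459633106
0.2 [0.578 0.086 0.2  ] [ 0.56 -0.1   0.2 ] 0.187
0.21 [0.578 0.085 0.21 ] [ 0.56  -0.099  0.21 ] 0.185
0.22 [0.577 0.084 0.22 ] [ 0.559 -0.099  0.22 ] 0.183
4.884088988575938
4.770289899406319
156 [ 0.59  -0.027  0.175] [ 0.896 -0.089  0.436] 0.0007768735346003583 angle 1.1196324602162857 yaw -5.653253448048367
```

Box width measures 180 mm and the lid edge 185–187 mm, both as given. The yaw is about −5°, the lid angle about 1.12, the hinge at about (0.62,−0.010) and the vent cap at about (0.4935,−0.296). I'll go behind the lid first.

```bash
python3 -m pendant '[[[0,0,60],0.1,0],[[0,0,60],0.11,-1],[[35,-38,0],0,-1],[[35,-38,0],0,-1],[[35,-38,0],0,-1],[[35,-38,0],0,-1],[[35,-38,0],0,-1],[[35,-38,0],0,-1],[[35,-38,0],0,-1],[[35,-38,0],0,-1],[[35,-38,0],0,-1],[[35,-38,0],0,-1]]' 40
```

```text
time_s: 1.6
position: [0.5151, 0.1336, 0.3505]
tool_rot: [[-0.998, 0.07, -0.005], [0.07, 0.997, -0.007], [0.004, -0.007, -1.0]]
ft_force: [0.8, 0.8, 0.3]
grip_width: -0.0001
```

```bash
python3 -m pendant '[[[40,-46,0],0,-1],[[40,-46,0],0,-1],[[30,-35,0],0,-1],[[0,0,0],0,-1],[[0,0,-50],0,-1],[[0,0,-50],0,-1],[[0,0,-40],0,-1],[[0,0,0],0,-1]]'
python3 -c "
from h import *
shot('side','side1.png')"
```

```text
time_s: 2.6
position: [0.6271, 0.0016, 0.2036]
tool_rot: [[-0.997, 0.072, -0.01], [0.073, 0.997, -0.005], [0.009, -0.006, -1.0]]
ft_force: [-0.3, -0.0, 1.1]
grip_width: -0.0001
```

View pics/side1.png

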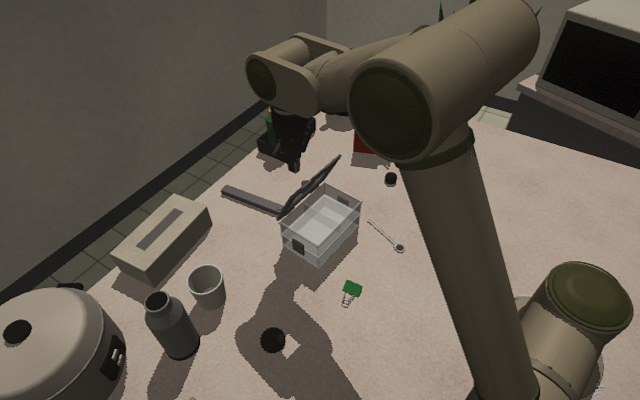

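The side view shows the shut fingertips at (293,170), on the far side of the lid, whose top edge is at (339,156). Now I draw the lid down along its arc.

```bash
python3 -m pendant '[[[-20,0,-2],0,-1],[[-11,0,-2],0,-1],[[-12,1,-5],0,-1],[[-12,1,-5],0,-1],[[-8,1,-6],0,-1],[[-9,1,-7],0,-1],[[-8,1,-8],0,-1],[[-7,1,-9],0,-1],[[0,0,0],0,-1]]'
```

```text
time_s: 3.78
position: [0.5417, 0.0083, 0.1712]
tool_rot: [[-0.997, 0.071, 0.015], [0.071, 0.997, -0.01], [-0.015, -0.008, -1.0]]
ft_force: [-0.2, -0.0, 0.2]
grip_width: -0.0
```

```bash
python3 -m pendant '[[[-6,1,-10],0,-1],[[-6,1,-11],0,-1],[[-5,1,-12],0,-1],[[-4,0,-12],0,-1],[[-2,0,-12],0,-1],[[0,0,-10],0,-1],[[0,0,-8],0,-1],[[0,0,-3],0,-1]]'
python3 -c "
from h import *
shot('side','side2.png')"
```

```text
time_s: 4.78
position: [0.5172, 0.0116, 0.1058]
tool_rot: [[-0.997, 0.069, 0.027], [0.068, 0.998, -0.015], [-0.028, -0.013, -1.0]]
ft_force: [-8.9, -0.2, 17.8]
grip_width: -0.0002
```

View pics/side2.png

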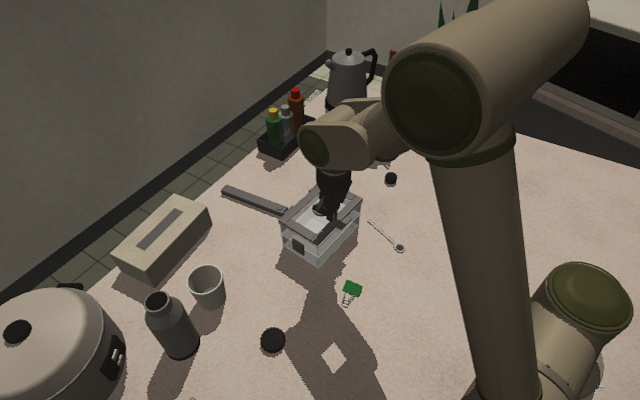

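The side view shows the lid lying flat on the box, the tips on its front edge at (333,215); tip height 105.8 mm and 18 N up-force agree. I'll hold briefly, lift, and look with the wrist camera.

```bash
python3 -m pendant '[[[0,0,0],0,-1],[[0,0,0],0,-1],[[0,0,20],0,-1],[[0,0,50],0,-1],[[0,0,50],0,0],[[0,0,50],0,1],[[0,0,20],0,1],[[0,0,0],0,1]]'
python3 - <<'E'
from h import *
im,d,p,T=shot('wrist','w1.png'); np.savez('pics/w1',im=im,d=d,T=T); print(p,T.round(3))
im,d,p,T=shot('top'); np.savez('pics/top2',im=im,d=d,T=T)
E
```

```text
time_s: 5.82
position: [0.5162, 0.0117, 0.2968]
tool_rot: [[-0.997, 0.069, 0.021], [0.069, 0.998, -0.013], [-0.022, -0.012, -1.0]]
ft_force: [-0.3, -0.6, -0.5]
grip_width: 0.0725
{'fx': 335.2655298296736, 'fy': 335.2655298296736, 'cx': 316.21080032834544, 'cy': 202.44952832379613, 'T_tool_cam': array([[-8.54420966e-04, -9.46546205e-01, -3.22567127e-01,
         8.34497744e-02],
       [ 9.99999280e-01, -5.37066897e-04, -1.07283629e-03,
        -6.65951924e-05],
       [ 8.42248989e-04, -3.22567811e-01,  9.46545983e-01,
        -1.42854551e-01],
       [ 0.00000000e+00,  0.00000000e+00,  0.00000000e+00,
         1.00000000e+00]])} [[ 0.07   0.937  0.341  0.43 ]
 [ 0.997 -0.061 -0.036  0.019]
 [-0.013  0.343 -0.939  0.438]
 [ 0.     0.     0.     1.   ]]
```

View pics/w1.png

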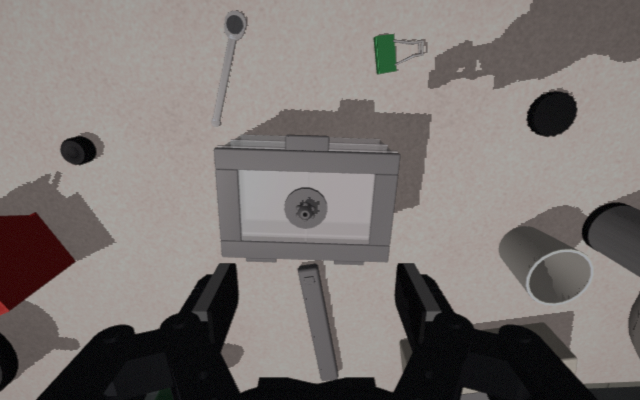

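The wrist view shows the lid shut flat. The vent flange is at (306,207), lid corners near (215,149), (400,152), (389,262) and (221,257), and the vent cap at (76,150).

```bash
python3 - <<'E'
from h import *
z=np.load('pics/w1.npz'); p,_=cam('wrist'); T=z['T']; im=z['im']; w=cloud(z['d'],p,T)
g=im.max(-1)
for nm,(x0,x1,y0,y1),th in(('flange',(270,345,180,235),140),('cap',(52,112,125,172),45)):
    m=(g[y0:y1,x0:x1]<th).astype(np.uint8); k,l,st,c=cv2.connectedComponentsWithStats(m); i=1+st[1:,4].argmax()
    ct=max(cv2.findContours((l==i).astype(np.uint8),0,1)[0],key=len)+[x0,y0]; e=cv2.fitEllipse(cv2.convexHull(ct))
    print(nm,e,[plane(*e[0],h,p,T).round(4) for h in((.109,) if nm=='flange' else (.011,.022))])
    ww=w[y0:y1,x0:x1][l==i]; t=ww[ww[:,2]>(.02 if nm=='cap' else .1)]; print(len(t),np.median(t,0).round(4),((t.min(0)+t.max(0))/2).round(4),np.ptp(t,axis=0).round(4))
for u,v in((215,149),(400,152),(389,262),(221,257)): print(plane(u,v,.106,p,T).round(4),(w[v,u]).round(3))
q=w[165:235,222:238].reshape(-1,3); q2=w[165:235,378:388].reshape(-1,3); q=np.vstack([q,q2]); print('lid frame z',np.nanmedian(q[:,2]))
A=np.c_[q[:,:2],np.ones(len(q))]; print('slope',np.linalg.lstsq(A,q[:,2],rcond=None)[0].round(4))
z=np.load('pics/top2.npz'); p,T=cam('top'); cv2.imwrite('pics/t2.png',cv2.resize(z['im'][180:265,270:450,::-1],None,fx=4,fy=4))
E
```

```text
flange ((305.44158935546875, 207.37184143066406), (41.914283752441406, 43.541812896728516), 95.21661376953125) [array([ 0.5542, -0.0049,  0.109 ])]
1434 [ 0.552  -0.0046  0.1093] [ 0.5564 -0.005   0.1143] [0.0477 0.0455 0.0231]
cap ((78.21479034423828, 149.7211456298828), (27.37293243408203, 34.38865661621094), 97.14071655273438) [array([ 0.4926, -0.2991,  0.011 ]), array([ 0.491 , -0.2909,  0.022 ])]
475 [ 0.4926 -0.2967  0.0221] [ 0.4927 -0.2974  0.0224] [0.0312 0.0314 0.0047]
[ 0.4872 -0.0904  0.106 ] [ 0.487 -0.09   0.106]
[0.5026 0.0936 0.106 ] [ 0.526  0.118 -0.001]
[0.6269 0.0833 0.106 ] [ 0.69   0.104 -0.   ]
[ 0.6087 -0.1048  0.106 ] [ 0.666 -0.145 -0.001]
lid frame z 0.10621021194565272
 ** On entry to DLASCL parameter number  4 had an illegal value
 ** On entry to DLASCL parameter number  4 had an illegal valueTraceback (most recent call last):
  File "<stdin>", line 11, in <module>
    x, resids, rank, s = _umath_linalg.lstsq(a, b, rcond,
                         ~~~~~~~~~~~~~~~~~~~^^^^^^^^^^^^^
                                             signature=signature)
                                             ^^^^^^^^^^^^^^^^^^^^
    raise LinAlgError("SVD did not converge in Linear Least Squares")
numpy.linalg.LinAlgError: SVD did not converge in Linear Least Squares
```

```bash
python3 -m pendant '[[[-3,-45,0],0,1],[[-3,-45,0],0,1],[[-3,-45,0],0,1],[[-3,-45,0],0,1],[[-3,-45,-20],0,1],[[-3,-45,-40],0,1],[[-3,-35,-40],0,1],[[-2,-15,-40],0,1],[[0,0,0],0,1]]'
cat > look.py <<'E'
from h import *; import sys
def look(x,y,r,h,th,f=None):
    s=env.observe(); im,d,p,T=shot('wrist',f); w=cloud(d,p,T)
    ok=(np.hypot(w[...,0]-x,w[...,1]-y)<r+.012)&(abs(w[...,2]-h)<.004)&(im.max(-1)<th)
    k,l,st,c=cv2.connectedComponentsWithStats(ok.astype(np.uint8)); i=1+st[1:,4].argmax()
    ct=max(cv2.findContours((l==i).astype(np.uint8),0,1)[0],key=len); e=cv2.fitEllipse(cv2.convexHull(ct))
    t=w[l==i]; c=plane(*e[0],h,p,T); print('ellipse',np.round(e[0]+e[1],1),'centre',c.round(4),'cloud',((t.min(0)+t.max(0))/2).round(4),np.ptp(t,axis=0).round(4))
    print('pos',s['position'].round(4),'delta mm',((c-s['position'])*1000).round(1)); return c
if __name__=='__main__': look(*map(float,sys.argv[1:6]),*sys.argv[6:])
E
python3 look.py .4925 -.2965 .017 .022 60 w2.png
```

```text
time_s: 7.05
position: [0.4869, -0.3155, 0.1348]
tool_rot: [[-0.998, 0.068, -0.003], [0.068, 0.998, 0.002], [0.003, 0.002, -1.0]]
ft_force: [-0.5, 0.1, -0.2]
grip_width: 0.0855
ellipse [336.3 202.7  39.1  41.1] centre [ 0.4916 -0.2998  0.022 ] cloud [ 0.4928 -0.2994  0.0211] [0.0323 0.0335 0.0062]
pos [ 0.4869 -0.3155  0.1348] delta mm [   4.7   15.8 -112.8]
```

View pics/w2.png

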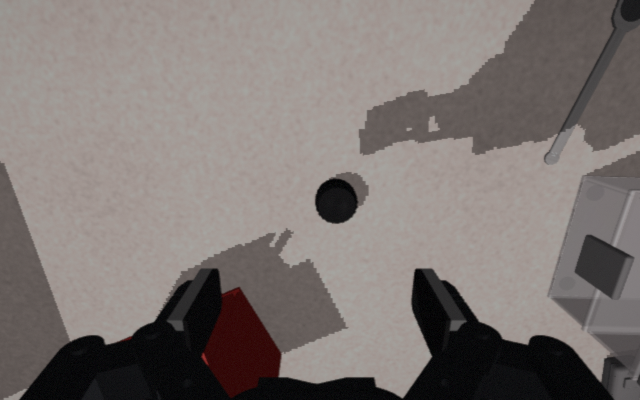

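The wrist view shows the cap at (336,203), alone between the fingers, with its centre at about (0.492,−0.299). Descending on it.

```bash
python3 -m pendant '[[[5,16,0],0,1],[[0,0,0],0,1],[[0,0,-40],0,1],[[0,0,-30],0,1],[[0,0,0],0,1]]'
python3 look.py .492 -.299 .017 .022 60 w3.png
```

```text
time_s: 7.72
position: [0.4969, -0.2961, 0.0729]
tool_rot: [[-0.998, 0.061, 0.01], [0.061, 0.998, -0.009], [-0.01, -0.008, -1.0]]
ft_force: [-0.4, -0.4, 0.5]
grip_width: 0.0858
ellipse [311.8 220.1  49.8  54. ] centre [ 0.4914 -0.2992  0.022 ] cloud [ 0.4927 -0.2996  0.0214] [0.0324 0.0338 0.0067]
pos [ 0.4969 -0.2961  0.0729] delta mm [ -5.6  -3.1 -50.9]
```

```bash
python3 -m pendant '[[[-5,-3,-20],0,1],[[0,0,-20],0,1],[[0,0,-15],0,1],[[0,0,0],0,1]]'
```

```text
time_s: 8.28
position: [0.4958, -0.3015, 0.0253]
tool_rot: [[-0.998, 0.06, 0.021], [0.059, 0.998, -0.019], [-0.022, -0.018, -1.0]]
ft_force: [0.0, 0.0, 0.8]
grip_width: 0.0854
```

```bash
python3 -m pendant '[[[-4,2,-10],0,1],[[-1,0,-7],0,1],[[0,0,0],0,1],[[0,0,0],0,1]]'
```

```text
time_s: 8.78
position: [0.4913, -0.2999, 0.0092]
tool_rot: [[-0.998, 0.059, 0.024], [0.059, 0.998, -0.022], [-0.025, -0.02, -0.999]]
ft_force: [-0.2, 0.4, 0.4]
grip_width: 0.0854
```

```bash
python3 -m pendant '[[[1,0,-4],0,1],[[0,0,0],0,-1],[[0,0,0],0,-1],[[0,0,0],0,-1],[[0,0,0],0,-1],[[0,0,0],0,-1]]' 40
python3 -c "
from h import *
im,d,p,T=shot('wrist','w4.png'); w=cloud(d,p,T); np.savez('pics/w4',im=im,d=d,T=T)"
```

```text
time_s: 9.52
position: [0.4927, -0.3002, 0.0056]
tool_rot: [[-0.998, 0.059, 0.024], [0.059, 0.998, -0.022], [-0.026, -0.021, -0.999]]
ft_force: [0.0, -0.2, 0.4]
grip_width: 0.0326
```

View pics/w4.png

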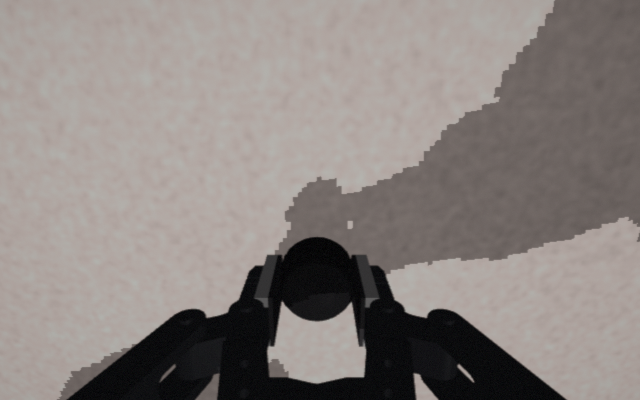

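The wrist view shows the cap held between the pads, its top circle at about (316,272), opening 32.6 mm. I'll find its centre relative to the tool.

```bash
python3 - <<'E'
from h import *
z=np.load('pics/w4.npz'); p,_=cam('wrist'); T=z['T']; w=cloud(z['d'],p,T); s=env.observe()
g=z['im'].max(-1)
# top-circle front edge on the camera side and sides, from depth: top-plane points
m=(abs(w[...,2]-.022)<.004)&(np.hypot(w[...,0]-.4925,w[...,1]+.3)<.02)
t=w[m]; print(len(t),t.min(0).round(4),t.max(0).round(4),((t.min(0)+t.max(0))/2).round(4))
for v in range(236,326,6):
    r=np.where(m[v,250:380])[0]+250; print(v,(r.min(),r.max()) if len(r) else '',g[v,316],w[v,316].round(4))
for v in (237,321): print(plane(316,v,.022,p,T).round(4))
print(s['position'].round(4))
E
python3 -m pendant '[[[0,0,25],0,-1],[[0,0,40],0,-1],[[0,0,40],0,-1],[[0,0,50],0,-1],[[0,0,40],0,-1],[[0,0,0],0,-1]]'
```

```text
4075 [ 0.4758 -0.3169  0.018 ] [ 0.5095 -0.2828  0.0259] [ 0.4926 -0.2999  0.022 ]
236  97 [ 4.768e-01 -2.997e-01  3.000e-04]
242  6 [ 0.476  -0.2995  0.0082]
248  11 [ 0.4765 -0.2994  0.0131]
254 (np.int64(303), np.int64(325)) 7 [ 0.4775 -0.2994  0.0168]
260 (np.int64(296), np.int64(335)) 11 [ 0.4779 -0.2993  0.0212]
266 (np.int64(278), np.int64(354)) 11 [ 0.4803 -0.2994  0.0222]
272 (np.int64(278), np.int64(356)) 10 [ 0.4828 -0.2996  0.0228]
278 (np.int64(279), np.int64(355)) 15 [ 0.4862 -0.2998  0.0222]
284 (np.int64(278), np.int64(355)) 13 [ 0.4899 -0.3     0.0211]
290 (np.int64(280), np.int64(355)) 11 [ 0.4926 -0.3002  0.0216]
296 (np.int64(279), np.int64(354)) 25 [ 0.4953 -0.3003  0.0223]
302 (np.int64(279), np.int64(354)) 26 [ 0.4988 -0.3005  0.0217]
308 (np.int64(280), np.int64(354)) 25 [ 0.5025 -0.3008  0.0212]
314 (np.int64(295), np.int64(338)) 25 [ 0.505  -0.3009  0.0221]
320 (np.int64(308), np.int64(325)) 53 [ 0.5089 -0.3012  0.0213]
[ 0.4667 -0.2986  0.022 ]
[ 0.509  -0.3011  0.022 ]
[ 0.4927 -0.3002  0.0055]
time_s: 10.32
position: [0.4917, -0.2994, 0.2056]
tool_rot: [[-0.998, 0.059, 0.023], [0.059, 0.998, -0.021], [-0.024, -0.02, -1.0]]
ft_force: [0.7, 0.7, -1.0]
grip_width: 0.0321
```

Cap centre coincides with the TCP in plan (within about 0.5 mm). Moving to just in front of the vent to measure it from near.

```bash
python3 -m pendant '[[[4,40,0],0,-1],[[4,45,0],0,-1],[[4,45,0],0,-1],[[4,45,0],0,-1],[[4,45,0],0,-1],[[4,45,0],0,-1],[[3,30,0],0,-1],[[0,0,0],0,-1],[[0,0,0],0,-1]]'
cat > vent.py <<'E'
from h import *; import sys
s=env.observe(); im,d,p,T=shot('wrist',sys.argv[1]); w=cloud(d,p,T); x,y=.555,-.005
near=np.hypot(w[...,0]-x,w[...,1]-y)
m=(near<.032)&(im.max(-1)<140)&(w[...,2]>.1)&(w[...,2]<.14)
k,l,st,c=cv2.connectedComponentsWithStats(m.astype(np.uint8)); i=1+st[1:,4].argmax()
ct=max(cv2.findContours((l==i).astype(np.uint8),0,1)[0],key=len); e=cv2.fitEllipse(cv2.convexHull(ct))
print('flange',np.round(e[0]+e[1],1),plane(*e[0],.109,p,T).round(4))
t=w[(near<.03)&(w[...,2]>.1205)&(w[...,2]<.135)]; print('stud top',len(t),((t.min(0)+t.max(0))/2).round(4),np.median(t,0).round(4),np.ptp(t,axis=0).round(4))
f=w[(near<.035)&(l==i)&(abs(w[...,2]-.109)<.0025)]; print('flange cloud',((f.min(0)+f.max(0))/2).round(4),np.ptp(f,axis=0).round(4))
print('pos',s['position'].round(4)); 
E
python3 vent.py w5.png
```

```text
time_s: 11.45
position: [0.5146, 0.005, 0.1949]
tool_rot: [[-0.998, 0.061, 0.008], [0.061, 0.998, -0.015], [-0.009, -0.014, -1.0]]
ft_force: [0.4, 0.6, 0.6]
grip_width: 0.0325
flange [305.8 248.9  37.3  52.3] [ 0.5465 -0.0065  0.109 ]Traceback (most recent call last):
  File "vent.py", line 8, in <module>
    t=w[(near<.03)&(w[...,2]>.1205)&(w[...,2]<.135)]; print('stud top',len(t),((t.min(0)+t.max(0))/2).round(4),np.median(t,0).round(4),np.ptp(t,axis=0).round(4))
                                                                                ~~~~~^^^
    return umr_minimum(a, axis, None, out, keepdims, initial, where)
ValueError: zero-size array to reduction operation minimum which has no identity
```

View pics/w5.png

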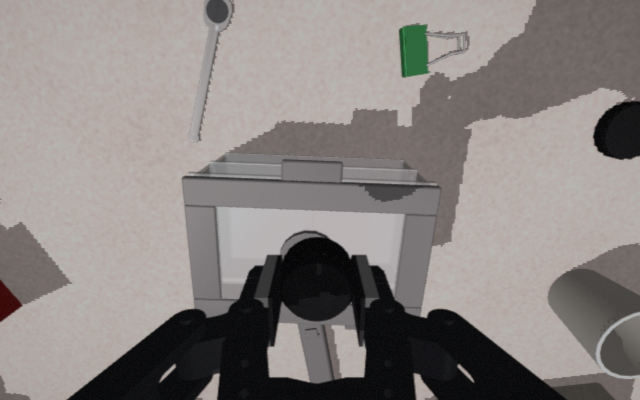

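The held cap at (318,280) hides most of the flange, leaving only a rim visible near (303,240). I'll shift 50 mm farther in x to bring the vent into clear view.

```bash
python3 -m pendant '[[[30,0,0],0,-1],[[30,0,3],0,-1],[[0,0,0],0,-1],[[0,0,0],0,-1]]'
python3 vent.py w6.png
```

```text
time_s: 12.0
position: [0.5751, 0.0007, 0.1967]
tool_rot: [[-0.998, 0.067, 0.005], [0.067, 0.998, -0.015], [-0.006, -0.015, -1.0]]
ft_force: [-0.3, 0.7, -0.1]
grip_width: 0.0326
flange [308.6 181.2  62.1  63. ] [ 0.5543 -0.0049  0.109 ]
stud top 311 [ 0.5555 -0.0047  0.1234] [ 0.5549 -0.0047  0.1234] [0.0137 0.0144 0.0058]
flange cloud [ 0.5555 -0.0051  0.109 ] [0.0449 0.044  0.0048]
pos [0.5751 0.0007 0.1967]
```

View pics/w6.png

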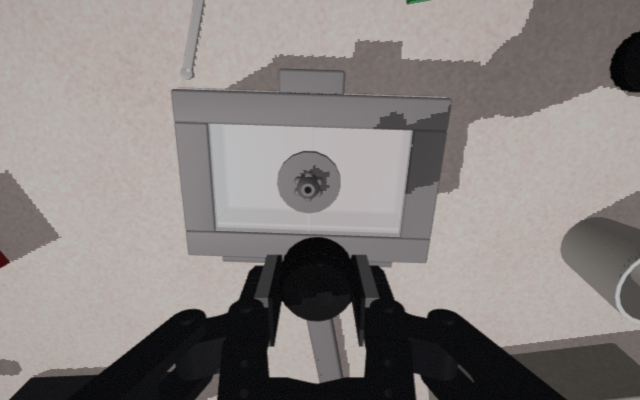

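The flange is clear at (309,181), the stud top at (308,187), and the held cap at (317,280). The ellipse and depth centres agree to about 1 mm, giving the vent at (0.5553,−0.005). Aligning above it.

```bash
python3 -m pendant '[[[-20,-6,0],0,-1],[[0,0,-20],0,-1],[[0,0,-20],0,-1],[[0,0,0],0,-1],[[0,0,0],0,-1]]' 60
```

```text
time_s: 12.68
position: [0.5517, -0.0064, 0.1576]
tool_rot: [[-0.998, 0.069, 0.006], [0.069, 0.998, -0.015], [-0.007, -0.015, -1.0]]
ft_force: [-0.3, 0.0, 0.2]
grip_width: 0.0318
```

```bash
python3 -m pendant '[[[4,1.5,-8],0,-1],[[0,0,-8],0,-1],[[0,0,0],0,-1],[[0,0,0],0,-1]]'
```

```text
time_s: 13.18
position: [0.5564, -0.0048, 0.1416]
tool_rot: [[-0.998, 0.069, 0.008], [0.069, 0.998, -0.016], [-0.009, -0.015, -1.0]]
ft_force: [0.8, 0.0, 0.2]
grip_width: 0.0321
```

```bash
python3 -m pendant '[[[-1,0,-6],0,-1],[[0,0,-5],0,-1],[[0,0,-3],0,-1],[[0,0,0],0,-1]]'
```

```text
time_s: 13.68
position: [0.5553, -0.0049, 0.1267]
tool_rot: [[-0.998, 0.069, 0.008], [0.069, 0.998, -0.016], [-0.009, -0.015, -1.0]]
ft_force: [-1.5, 0.0, -0.2]
grip_width: 0.0317
```

Mouth is below the stud top with no vertical resistance. Continuing to the beads.

```bash
python3 -m pendant '[[[0,0,-2],0,-1],[[0,0,-2],0,-1],[[0,0,0],0,-1]]'; python3 -m pendant '[[[0,0,-2],0,-1],[[0,0,-1],0,-1]]'
```

```text
time_s: 14.05
position: [0.5556, -0.005, 0.1233]
tool_rot: [[-0.998, 0.069, 0.01], [0.068, 0.998, -0.016], [-0.011, -0.016, -1.0]]
ft_force: [-1.0, 0.5, 2.3]
grip_width: 0.0319
time_s: 14.3
position: [0.5559, -0.0051, 0.122]
tool_rot: [[-0.998, 0.068, 0.012], [0.068, 0.998, -0.017], [-0.013, -0.016, -1.0]]
ft_force: [-3.1, 0.6, 8.8]
grip_width: 0.0318
```

```bash
python3 -m pendant '[[[-0.7,0.2,-3],0,-1],[[-0.3,0,-3],0,-1]]'; python3 -m pendant '[[[0,0,-3],0,-1],[[0,0,-3],0,-1]]'
```

```text
time_s: 14.55
position: [0.5549, -0.0049, 0.1164]
tool_rot: [[-0.998, 0.068, 0.013], [0.068, 0.998, -0.017], [-0.014, -0.016, -1.0]]
ft_force: [-0.2, -0.6, 1.0]
grip_width: 0.032
time_s: 14.8
position: [0.556, -0.005, 0.1142]
tool_rot: [[-0.998, 0.068, 0.018], [0.068, 0.998, -0.019], [-0.019, -0.018, -1.0]]
ft_force: [-12.1, 1.4, 37.8]
grip_width: 0.0318
```

The force peaked and dropped (click), then the cap landed at TCP 114.2 mm, as predicted (114.5). Holding with a moderate push.

```bash
python3 -m pendant '[[[-0.3,0,-1],0,-1],[[0,0,-1.5],0,-1],[[0,0,-1.5],0,-1],[[0,0,-1.5],0,-1]]'; python3 - <<'E'
from h import *
im,d,p,T=shot('wrist','w7.png'); w=cloud(d,p,T)
for i in range(3): shot('top'); s=env.observe(); print(s['time_s'],s['position'].round(4),s['ft_force'].round(1))
m=(abs(w[...,2]-.131)<.004)&(np.hypot(w[...,0]-.555,w[...,1]+.005)<.022); t=w[m]; print('cap top',len(t),np.median(t,0).round(4),((t.min(0)+t.max(0))/2).round(4))
q=w[(w[...,2]>.09)&(w[...,2]<.12)&(np.hypot(w[...,0]-.555,w[...,1]+.005)>.03)]; 
A=np.c_[q[:,:2],np.ones(len(q))]; print('lid z',np.median(q[:,2]),np.linalg.lstsq(A,q[:,2],rcond=None)[0].round(3))
E
```

```text
time_s: 15.3
position: [0.5561, -0.005, 0.1144]
tool_rot: [[-0.997, 0.068, 0.024], [0.067, 0.998, -0.021], [-0.025, -0.019, -1.0]]
ft_force: [-6.0, 1.2, 16.2]
grip_width: 0.0322
15.4 [ 0.5561 -0.005   0.1145] [-6.3  1.1 15.6]
15.45 [ 0.5561 -0.005   0.1144] [-7.1  0.5 16.1]
15.5 [ 0.5561 -0.005   0.1145] [-6.2  0.3 15.4]
cap top 4191 [ 0.5541 -0.0048  0.1307] [ 0.5556 -0.0044  0.131 ]
lid z 0.10545622026302315 [ 0.007 -0.001  0.102]
```

View pics/w7.png

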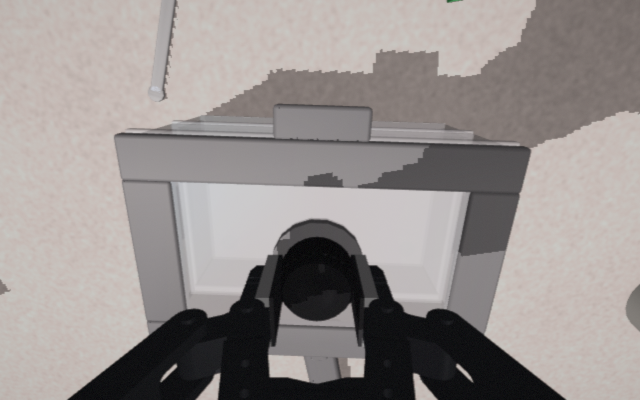

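The view shows the cap seated concentric on the flange at (317,275), with the lid flat. Its top is at 131 mm, which equals seat height plus 22 mm. The push is steady at about 16 N, so I'm handing in.

```bash
python3 -c "
from h import *
print(ticket.close_job()); s=env.observe(); print(s['time_s'],s['position'],s['ft_force'])"
```

```text
the job is handed in; nothing more can be done
None
the job is handed in; nothing more can be done
```

I shut the lid and pressed the vent cap onto its stud until it clicked. I then handed the job in at about 15.5 s with the gripper still pressing the cap down.

- **Lid:** the wrist camera put its upper face at 105.5–106 mm, which is shut. The fitted slope along its depth was about 0.007 rad, against the 0.03 rad limit.
- **Cap:** resistance climbed to at least 9 N and dropped to 1 N as the lip passed. The cap then landed with its top at 131 mm, which is the 109 mm seat plus its 22 mm height. Its centre was within about 1 mm of the stud axis.
- **Push:** about 16 N downward, steady over the last readings before hand-in, with 60 N set as the grip. Landing briefly reached about 38 N on the wrist sensor.
- **Bystanders:** I did not measure their positions again at the end. I saw no contact with them in the pictures I viewed.

Two small disagreements remained. The ellipse and depth estimates of the vent centre differed by about 1.2 mm in x, and a 6 N sideways force along x was left in the final push. No check failed, and the hand-in gave no verdict.

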